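# Set the sprung length stop of a bar shear and feed the bar up to it

### The arm

A 6-joint arm with a two-finger parallel gripper is mounted at the origin on the work surface. World frame = base frame: x ahead of the robot, y to its left, z up, the work surface at z = 0. Lengths are in m, angles in rad, forces in N, time in s.
With the tool pointing down it reaches from about 0.35 to 0.925 m from the base axis. Payload 6.4 kg.
Tool frame: the origin (TCP) lies on the mounting face of the last link; the fingertips stand 173 mm ahead of it and the grasp point (between the pads) lies 155 mm ahead of it (arm.pinch_z is the distance from the TCP to the grasp point, in m); z points along the fingers, y is the direction in which the jaws open and shut (so a half turn about z gives the same grasp; the last joint's range is limited). The gripper opens to 85 mm and grips with 20 to 120 N. Pads are 22 mm wide; open, the fingers measure 114 mm over their backs; the gripper's body (76 mm by 85 mm) begins 54 mm behind the grasp point. The pads swing forward as they close: fully open they stand 13 mm farther back than shut.
Start: joints at [0.945, 0.245, 1.558, -0, 1.339, -0.174], TCP at [0.284, 0.585, 0.405] pointing down, gripper open.
Joint ranges: [-3.13, 3.13], [-1.02, 2.26], [0.13, 2.54], [-0.95, 4.09], [0.21, 2.88], [-2.74, 2.74]. Speed limits (rad/s): [2.57, 2.57, 3.14, 3.14, 3.14, 3.14].

### API

Orientations are given as a 3x3 rotation matrix whose columns are the frame's x, y, z axes.
In Python, from plant import arm gives the robot as it stands.
- The arm moves only by the tool move_arm, never from a script. Its argument "rows" is a list of rows, each an object of numbers: "tx", "ty", "tz": the shift along the tool's x, y, z in cm; "rx", "ry", "rz": the turn, a rotation vector about the tool's x, y, z in degrees; "grip": the opening, from 0 (shut) to 1 (fully open). A call has 1 to 10 rows; each row is the pose to reach, as a shift and turn from the pose commanded when the call began, along the tool's axes at that moment; what a row does not reach only later rows make up. A row lasts 1/12 s, in which the tool goes at most 41.7 mm and 7.16 degrees, less where a joint would pass 70% of its speed; a pose out of reach is approached as far as the arm can. A call with a gripper value outside its range is refused whole. The fingers move at their own pace and stop on an object; the grip force is fixed at half the most. Time passes only in rows, so rows that repeat a pose let the fingers close. It gives the time, the measured TCP pose, the force and the opening at its end, in the units of the state.
- arm.state(): the state, without advancing time (a new reading comes with each control period).
- arm.camera(name): name is "side" or "top" or "wrist"; returns a dict with "image" (480x640x3 uint8, blue, green, red), "K" (3x3 intrinsics, pixels), "R" (3x3) and "t" (3): a world point X has camera coordinates R X + t. Camera axes: x right, y down, z forward; pixel columns grow to the right and rows downward; lengths in m; the calibration is good to about 2 mm. A picture is of the moment at which its call begins. There is no depth.
- arm.close_job(): hands the job in, once; it reports no verdict.
The state is a dict: "clock": time; "qpos": joint angles; "qvel": joint speeds; "joint_torque": joint torques, N m; "position": TCP position; "tcp_rot": TCP orientation; "wrist_force": force on the tool from outside, world axes, zero at the start; "ft_torque": the same for the moment, N m; "grip_width": opening from 0.0 (shut) to 1.0 (fully open).
Only numpy, scipy, OpenCV 4.12 (cv2) and the standard library are available. Lean on these libraries where they do the work, as an engineer would, in place of code of your own. Each camera call takes 0.05 s, during which the arm holds its last target.

### The job

Set up the next crop on the hand-lever bar shear. Push the sprung slide of the length stop in by its push plate until the stop pin drops behind its step, and let it go so that it springs back and stays caught on the pin half-way; then push the square bar along its table, through the shear, until its end rests against the stop. Use your fingertips only: do not lift the bar, and leave the other things on the bench where they are.

Things in the scene. Friction and masses are not known exactly. Their poses are not given: they have to be found in the camera images.
- stop_slide (a joint): Travel (m) of the length stop's slide towards the shear. 0 = sprung fully back (start), 0.025 = caught on the stop pin (mid position), 0.050 = hard end. The spring pushes back with 4 N at 0, 8 N at 0.050. The pin drops once the slide is 1 to 2 mm past 0.025; let go after that, the slide returns and the pin holds it at 0.025; let go before, it goes back to 0.
- stop_pin (a joint): Drop (m) of the sprung stop pin, an upright plunger with a black round knob (20 mm across) on the length stop's housing. 0 = raised, riding on the slide (start); 0.0055 = dropped behind the slide's step, which holds the slide. It works by itself. Knob top 118 mm above the bench when raised.
- push_plate (a point): Centre of the outer face of the push plate at the slide's outer end (moves with the slide): steel plate 44 mm wide, 8 thick, 46 to 100 mm above the bench; point 75 mm above the bench. Its y axis is the pushing direction, towards the shear; x across. Free space behind it. Housing starts 60 mm further along +y with the slide back, 10 mm at the end stop (92 mm high; pin knob 27 mm further on).
- stop_face (a point): Centre of the face of the stop nose (on the slide, moves with it), which the bar's end must meet: steel plate 32 mm wide, 50 to 84 mm above the bench; point 68 mm above the bench, 128 mm along +y from push_plate. Same axes: +y points out of the face, towards the shear and the bar.
- bar_front (a point): Centre of the end face of the loose square steel bar that faces the stop. Bar 16 x 16 x 260 mm, about 0.5 kg, lying along its own y axis, front at its -y end, on the shear's stock table (top 60 mm above the bench); point 68 mm above the bench. It already lies between its guides and slides through the shear's opening; friction 2 to 5 N.
- bar_rear (a point): Centre of the bar's rear end face, 260 mm along the bar's +y from bar_front, 68 mm above the bench, on the open part of the stock table (85 mm wide); push here along the bar's -y. When the front end meets the latched stop the rear end is still over 150 mm from the cutting plane, clear of the guides.
- shear: Hand-lever bar shear, bolted down: origin on the bench under the cutting plane, midway across the bar. Stock table along its +y, stop rail along its -y (bar and slide lie on its y axis). Frame 180 mm long in x, within 37 mm of the plane in y, 185 mm high; lever socket leans to +x, 160 mm out, 230 mm high. Guides and hold-down screw (118 mm above bench) from y = 32 to 85 mm.
- crop_a: Bystander: cropped square bar 16 x 16 x 88 mm lying on the bench; origin at the centre of its underside.
- crop_b: Bystander: another such cropped bar lying on the bench.
- spanner: Bystander: open-ended spanner lying on the bench.
- try_square: Bystander: steel try square lying on the bench, 16 mm thick.
- oil_bottle: Bystander: white bottle standing upright, 60 mm across, 150 mm high; origin at its foot.
- paste_tin: Bystander: low round tin, 68 mm across, 45 mm high; origin at its foot.
- chip_brush: Bystander: brush lying on the bench.

How it is judged:
On the way, in this order (a step that is already met when the one before it is completed fails the run):
1. the slide has been pushed in past its step and the stop pin has dropped (value of joint stop_slide above 0.0262 m and value of joint stop_pin above 0.004 m), for 0.05 s.
2. the slide has come back and is caught on the pin at mid position, with the bar's end still clear of it (value of joint stop_slide between 0.0235 and 0.026 m and value of joint stop_pin above 0.004 m and y of bar_front in the frame of stop_face above 0.005 m), for 0.2 s.
At the end, for the whole second after the job is handed in: the slide is caught on the dropped stop pin at mid position (23.5 to 26 mm of travel), the bar lies flat on its table (ends within 3 mm of their height) and its front end is within 2 mm of the stop face (value of joint stop_slide between 0.0235 and 0.026 m and value of joint stop_pin above 0.004 m and y of bar_front in the frame of stop_face between -0.002 and 0.002 m and height (world z) of bar_front between 0.065 and 0.071 m and height (world z) of bar_rear between 0.065 and 0.071 m); the robot touches nothing.
It fails at once if the bar is lifted or tipped off its table (height (world z) of any of bar_front, bar_rear above 0.076 m).
It fails at once if a bystander is shifted by more than 20 mm (distance of any of crop_a, crop_b, spanner, try_square, oil_bottle, paste_tin, chip_brush from where it was at the start of the episode above 0.02 m).
It also fails if it takes over 64 s, if anything falls off the work surface, if the arm or the gripper's body presses on something with over 40 N, if the wrist force passes 120 N, or if a joint passes its speed limit or range.

## Working session

There is one attempt and no reset: what is moved stays moved. The work goes in short steps, Python scripts to look and compute and a tool call to move; the robot and the scene stay as the last step left them, time stands still between calls to the robot, and variables do not carry over. Pictures are saved under pics/ and viewed, and the job is handed in when it is done.

Besides the shell and the picture viewer there is one more tool, called as name(argument=value, ...) on one line, values as JSON. move_arm: Moves the arm, as the interface text tells. Its arguments: {"type":"object","properties":{"rows":{"type":"array","items":{"type":"object","properties":{"tx":{"type":"number"},"ty":{"type":"number"},"tz":{"type":"number"},"rx":{"type":"number"},"ry":{"type":"number"},"rz":{"type":"number"},"grip":{"type":"number"}}}}},"required":["rows"]}

```bash
mkdir -p pics; ls; python3 - <<'E'
from plant import arm
import cv2,json
for n in ["side","top","wrist"]:
    c=arm.camera(n); cv2.imwrite(f"pics/a_{n}.png",c["image"]); print(n,c["K"],c["R"],c["t"])
s=arm.state(); print(s)
E
```

```text
pics
side [[578.73371175   0.         322.92740332]
 [  0.         578.73371175 241.73818284]
 [  0.           0.           1.        ]] [[ 0.97987388 -0.19925408  0.01204145]
 [-0.1366131  -0.71336209 -0.687351  ]
 [ 0.1455474   0.67187227 -0.72622559]] [-0.52750101  0.07579363  1.21148351]
top [[544.16228442   0.         321.17737197]
 [  0.         544.16228442 243.53659859]
 [  0.           0.           1.        ]] [[ 0.02762567 -0.99949376  0.01578114]
 [-0.99768153 -0.02855098 -0.06177711]
 [ 0.0621964  -0.01403791 -0.9979652 ]] [-0.07888834  0.5400742   1.4434686 ]
wrist [[374.19557785   0.         313.50312819]
 [  0.         374.19557785 228.86700367]
 [  0.           0.           1.        ]] [[ 0.43523041  0.90031787 -0.00149349]
 [ 0.8584552  -0.41449211  0.30207774]
 [ 0.27134695 -0.13275551 -0.95328212]] [-0.64974798 -0.0398174   0.37873697]
{'clock': 0.15, 'qpos': array([ 9.44900079e-01,  2.45665423e-01,  1.55874674e+00,  1.92806131e-05,
        1.33868626e+00, -1.74097415e-01]), 'qvel': array([-5.69455794e-04, -1.81637077e-03, -1.82963691e-03, -4.72982392e-04,
        2.19755846e-03,  9.50253371e-05]), 'joint_torque': array([-2.07007988e-04, -4.29982173e+01, -3.26554549e+01, -1.45099707e-04,
        3.48258865e-03,  1.06621229e-05]), 'position': array([0.2836697 , 0.58464388, 0.40381888]), 'tcp_rot': array([[-8.99661148e-01,  4.36587922e-01, -8.97326222e-04],
       [ 4.36588754e-01,  8.99660379e-01, -1.20934654e-03],
       [ 2.79302755e-04, -1.47976464e-03, -9.99998866e-01]]), 'wrist_force': array([-0.86630533,  0.86113616,  0.2585856 ]), 'ft_torque': array([-0.0015585 ,  0.00740217, -0.03145138]), 'grip_width': 0.9960563854716719}
```

View pics/a_top.png

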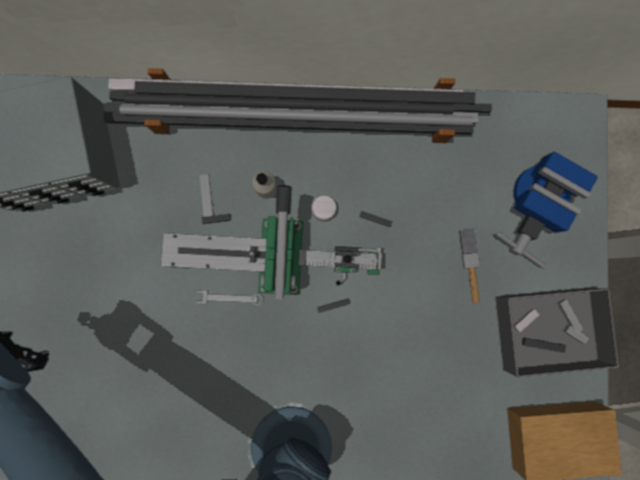

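View pics/a_side.png

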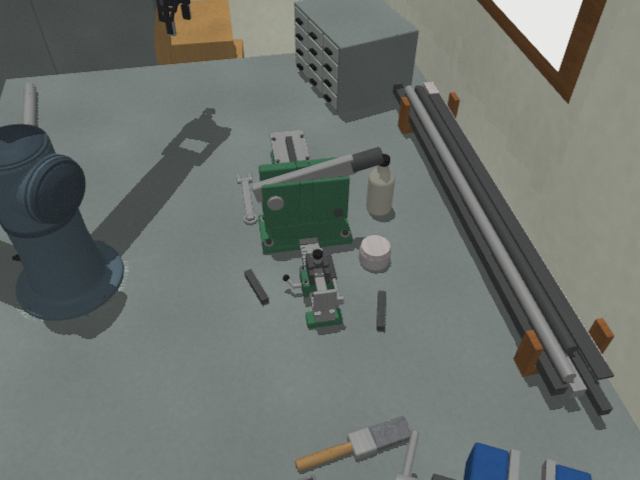

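View pics/a_wrist.png

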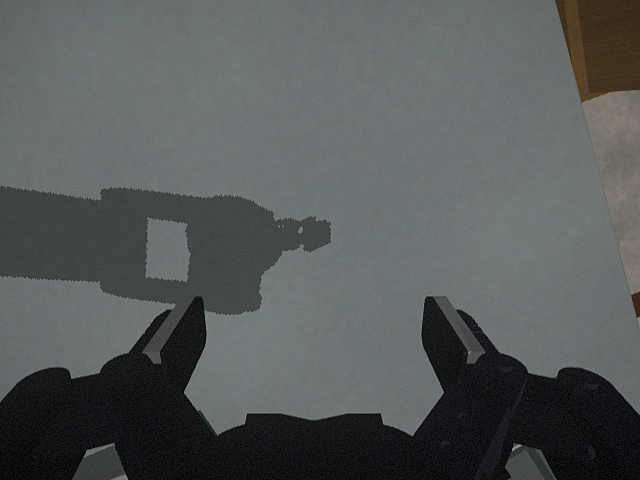

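```bash
python3 - <<'E'
import cv2
im=cv2.imread("pics/a_top.png")
cv2.imwrite("pics/b1.png",cv2.resize(im[215:295,150:280],None,fx=6,fy=6,interpolation=cv2.INTER_CUBIC))
cv2.imwrite("pics/b2.png",cv2.resize(im[215:315,290:410],None,fx=6,fy=6,interpolation=cv2.INTER_CUBIC))
im=cv2.imread("pics/a_side.png")
cv2.imwrite("pics/b3.png",cv2.resize(im[230:335,230:400],None,fx=4.5,fy=4.5,interpolation=cv2.INTER_CUBIC))
E
```

```text
(no output)
```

View pics/b1.png

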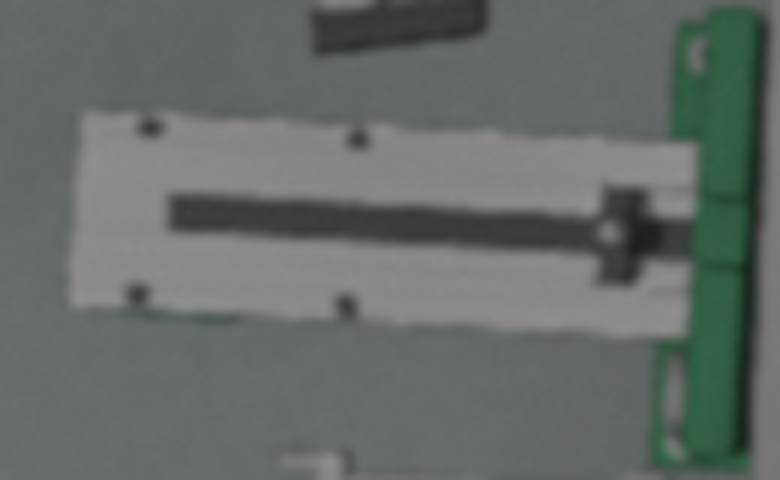

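View pics/b2.png

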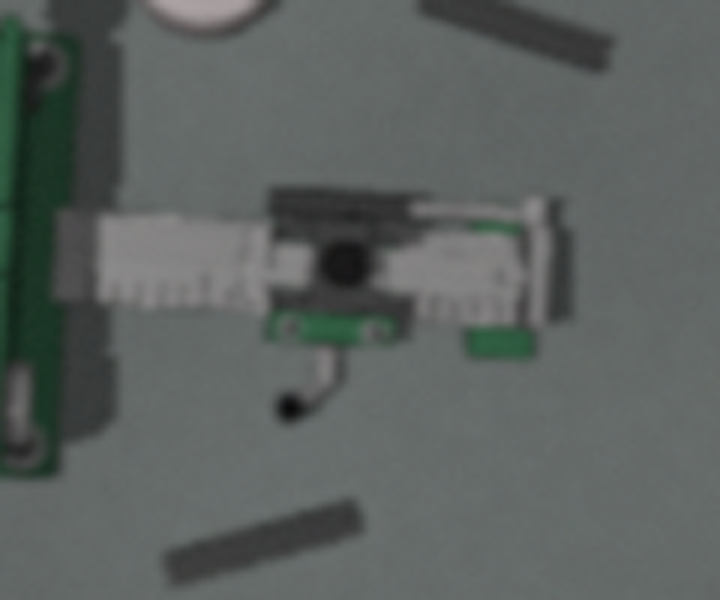

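View pics/b3.png

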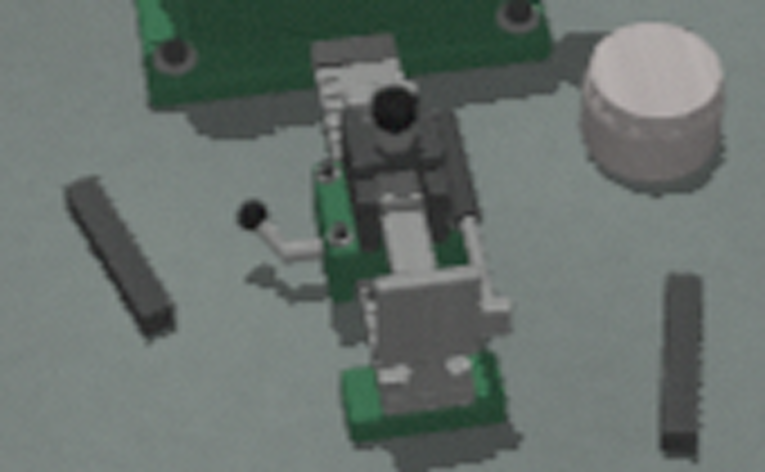

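```bash
cat > h.py <<'E'
import numpy as np
from plant import arm
def ray(c,u,v,z):
    d=c["R"].T@np.linalg.inv(c["K"])@np.array([u,v,1.]); o=-c["R"].T@c["t"]
    return o+d*(z-o[2])/d[2]
def un(x0,y0,f,X,Y): return x0+(X+.5)/f-.5, y0+(Y+.5)/f-.5
E
python3 - <<'E'
from h import *
T=arm.camera("top");S=arm.camera("side")
f=lambda n,c,b,X,Y,z: print(n,ray(c,*un(*b,X,Y),z).round(4))
B1=(150,215,6);B2=(290,215,6);B3=(230,230,4.5)
f("rear top",T,B1,169,213.5,.076)
f("bar mid",T,B1,590,232.5,.076)
f("tab c1",T,B1,80,112,.06);f("tab c2",T,B1,70,305,.06)
f("plate out top",T,B2,550,204,.1);f("plate out bot",T,B2,548,325,.1)
f("knob",T,B2,343,264,.118)
f("S plate L",S,B3,375,283,.1);f("S plate R",S,B3,478,271,.1)
f("S plate bL",S,B3,377,408,.046);f("S plate bR",S,B3,474,402,.046)
f("S knob",S,B3,395,108,.113)
f("railend",T,B2,100,260,.04)
E
```

```text
rear top [0.5109 0.3043 0.076 ]
bar mid [0.5078 0.1245 0.076 ]
tab c1 [0.5544 0.3486 0.06  ]
tab c2 [0.4709 0.349  0.06  ]
plate out top [ 0.5285 -0.2151  0.1   ]
plate out bot [ 0.4774 -0.2153  0.1   ]
knob [ 0.5    -0.1271  0.118 ]
S plate L [ 0.4752 -0.2121  0.1   ]
S plate R [ 0.518 -0.214  0.1  ]
S plate bL [ 0.4716 -0.2355  0.046 ]
S plate bR [ 0.512  -0.2402  0.046 ]
S knob [ 0.4996 -0.1304  0.113 ]
railend [ 0.5016 -0.025   0.04  ]
```

move_arm(rows=[{"tz":-4,"grip":0},{"tx":-5,"ty":-4,"tz":-8,"rz":6.5,"grip":0},{"tx":-8,"ty":-7,"tz":-12,"rz":13,"grip":0},{"tx":-11,"ty":-10,"tz":-15,"rz":20,"grip":0},{"tx":-14,"ty":-12.5,"tz":-15,"rz":26.5,"grip":0},{"tx":-17,"ty":-15,"tz":-15,"rz":33,"grip":0},{"tx":-19.5,"ty":-17.5,"tz":-15,"rz":40,"grip":0},{"tx":-22,"ty":-20,"tz":-15,"rz":47,"grip":0},{"tx":-24.5,"ty":-22,"tz":-15,"rz":54,"grip":0},{"tx":-26.9,"ty":-24.2,"tz":-15,"rz":60,"grip":0}])

```text
$.rows[0]: bad value
```

```bash
python3 - <<'E'
from h import *
s=arm.state();print(s["clock"],s["position"],s["tcp_rot"].round(3),s["qpos"].round(2),s["grip_width"])
E
```

```text
0.25 [0.28371378 0.58471734 0.4041629 ] [[-0.9    0.437 -0.001]
 [ 0.437  0.9   -0.001]
 [ 0.    -0.001 -1.   ]] [ 0.94  0.25  1.56  0.    1.34 -0.17] 0.9988851624862131
```

move_arm(rows=[{"tx":0,"ty":0,"tz":-4,"rx":0,"ry":0,"rz":0,"grip":0},{"tx":-5,"ty":-4,"tz":-8,"rx":0,"ry":0,"rz":6.5,"grip":0},{"tx":-8,"ty":-7,"tz":-12,"rx":0,"ry":0,"rz":13,"grip":0},{"tx":-11,"ty":-10,"tz":-15,"rx":0,"ry":0,"rz":20,"grip":0},{"tx":-14,"ty":-12.5,"tz":-15,"rx":0,"ry":0,"rz":26.5,"grip":0},{"tx":-17,"ty":-15,"tz":-15,"rx":0,"ry":0,"rz":33,"grip":0},{"tx":-19.5,"ty":-17.5,"tz":-15,"rx":0,"ry":0,"rz":40,"grip":0},{"tx":-22,"ty":-20,"tz":-15,"rx":0,"ry":0,"rz":47,"grip":0},{"tx":-24.5,"ty":-22,"tz":-15,"rx":0,"ry":0,"rz":54,"grip":0},{"tx":-26.9,"ty":-24.2,"tz":-15,"rx":0,"ry":0,"rz":60,"grip":0}])

```text
clock: 1.08
position: [0.4142, 0.2625, 0.555]
tcp_rot: [[-0.067, 0.998, 0.001], [0.998, 0.067, 0.0], [0.0, 0.001, -1.0]]
wrist_force: [1.9, -0.0, -0.4]
grip_width: 0.002
```

```bash
python3 - <<'E'
from h import *
s=arm.state();print(s["clock"],s["position"],s["tcp_rot"].round(3),s["qpos"].round(2),s["grip_width"])
E
```

```text
1.0833 [0.41416176 0.26254586 0.555018  ] [[-0.067  0.998  0.001]
 [ 0.998  0.067  0.   ]
 [ 0.     0.001 -1.   ]] [ 0.33 -0.22  1.76 -0.    1.6   0.27] 0.0024137609803914018
```

move_arm(rows=[{"tx":-4,"ty":0,"tz":0,"rx":0,"ry":0,"rz":1,"grip":0},{"tx":-8,"ty":0,"tz":0,"rx":0,"ry":0,"rz":2,"grip":0},{"tx":-12,"ty":0,"tz":0,"rx":0,"ry":0,"rz":3,"grip":0},{"tx":-16,"ty":0,"tz":0,"rx":0,"ry":0,"rz":4,"grip":0},{"tx":-20,"ty":0,"tz":0,"rx":0,"ry":0,"rz":5.2,"grip":0},{"tx":-24,"ty":0,"tz":0,"rx":0,"ry":0,"rz":5.2,"grip":0},{"tx":-28,"ty":0.5,"tz":0,"rx":0,"ry":0,"rz":5.2,"grip":0},{"tx":-32,"ty":1,"tz":0,"rx":0,"ry":0,"rz":5.2,"grip":0},{"tx":-36,"ty":1.5,"tz":0,"rx":0,"ry":0,"rz":5.2,"grip":0},{"tx":-40,"ty":2,"tz":0,"rx":0,"ry":0,"rz":5.2,"grip":0}])

```text
clock: 1.92
position: [0.4624, -0.1352, 0.5546]
tcp_rot: [[0.02, 1.0, 0.001], [1.0, -0.02, -0.0], [-0.0, 0.001, -1.0]]
wrist_force: [1.8, 0.0, 0.2]
grip_width: -0.004
```

move_arm(rows=[{"tx":-4,"ty":1,"tz":0,"rx":0,"ry":0,"rz":0,"grip":0},{"tx":-8,"ty":2,"tz":0,"rx":0,"ry":0,"rz":0,"grip":0},{"tx":-12,"ty":2.9,"tz":1,"rx":0,"ry":0,"rz":0,"grip":0},{"tx":-13.8,"ty":2.9,"tz":4,"rx":0,"ry":0,"rz":0,"grip":0},{"tx":-13.8,"ty":2.9,"tz":8,"rx":0,"ry":0,"rz":0,"grip":0},{"tx":-13.8,"ty":2.9,"tz":12,"rx":0,"ry":0,"rz":0,"grip":0},{"tx":-13.8,"ty":2.9,"tz":16,"rx":0,"ry":0,"rz":0,"grip":0},{"tx":-13.8,"ty":2.9,"tz":20,"rx":0,"ry":0,"rz":0,"grip":0},{"tx":-13.8,"ty":2.9,"tz":22,"rx":0,"ry":0,"rz":0,"grip":0},{"tx":-13.8,"ty":2.9,"tz":22,"rx":0,"ry":0,"rz":0,"grip":0}])

```text
clock: 2.75
position: [0.4875, -0.2704, 0.3281]
tcp_rot: [[0.019, 1.0, -0.009], [1.0, -0.019, 0.008], [0.007, -0.009, -1.0]]
wrist_force: [-1.2, 0.4, 0.2]
grip_width: -0.0
```

```bash
python3 - <<'E'
from h import *
import cv2
s=arm.state();print(s["clock"],s["position"],s["wrist_force"])
for n in ["side","wrist"]:
    c=arm.camera(n); cv2.imwrite(f"pics/c_{n}.png",c["image"])
c=arm.camera("wrist");
for z in(0.068,): pass
print(c["R"],c["t"])
E
```

```text
2.75 [ 0.48746521 -0.27038466  0.32812689] [-1.22029794  0.38218334  0.16637922]
[[ 0.9998466  -0.01745081  0.00149882]
 [-0.01709381 -0.95356495  0.30070201]
 [-0.00381827 -0.3006815  -0.95371697]] [-0.49417439 -0.26799863  0.23247875]
```

View pics/c_side.png

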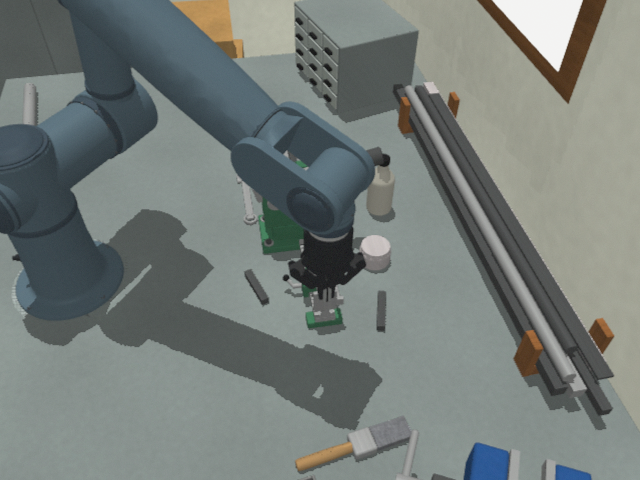

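View pics/c_wrist.png

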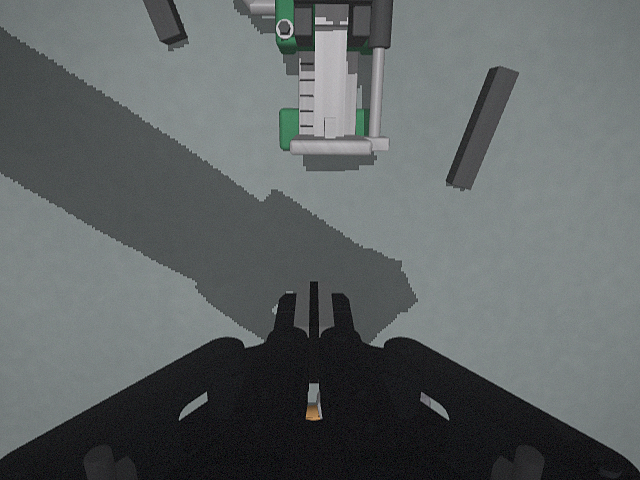

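```bash
python3 - <<'E'
from h import *
c=arm.camera("wrist"); s=arm.state()
for p in [(291,154),(371,154),(331,154),(331,140)]: print(p,ray(c,*p,.1).round(4))
R=s["tcp_rot"];print(s["position"],"tip",s["position"]+R[:,2]*.173,R.round(4))
E
```

```text
(291, 154) [ 0.4793 -0.2171  0.1   ]
(371, 154) [ 0.5224 -0.2179  0.1   ]
(331, 154) [ 0.5008 -0.2175  0.1   ]
(331, 140) [ 0.5009 -0.2101  0.1   ]
[ 0.48991059 -0.27223292  0.33718797] tip [ 0.49051229 -0.27275348  0.1641898 ] [[ 0.0189  0.9998  0.0035]
 [ 0.9998 -0.0189 -0.003 ]
 [-0.0029  0.0035 -1.    ]]
```

move_arm(rows=[{"tx":0,"ty":0.5,"tz":3,"rx":0,"ry":0,"rz":0,"grip":0},{"tx":0,"ty":0.5,"tz":6,"rx":0,"ry":0,"rz":0,"grip":0},{"tx":0,"ty":0.5,"tz":8.5,"rx":0,"ry":0,"rz":0,"grip":0},{"tx":0,"ty":0.5,"tz":9.5,"rx":0,"ry":0,"rz":0,"grip":0},{"tx":0,"ty":0.5,"tz":9.5,"rx":0,"ry":0,"rz":0,"grip":0},{"tx":0,"ty":0.5,"tz":9.5,"rx":0,"ry":0,"rz":0,"grip":0},{"tx":0,"ty":0.5,"tz":9.5,"rx":0,"ry":0,"rz":0,"grip":0}])

```text
clock: 3.53
position: [0.4952, -0.2726, 0.2421]
tcp_rot: [[0.019, 1.0, 0.004], [1.0, -0.019, -0.003], [-0.003, 0.004, -1.0]]
wrist_force: [-0.3, -0.0, 0.3]
grip_width: 0.001
```

```bash
python3 - <<'E'
from h import *
import cv2
c=arm.camera("wrist"); cv2.imwrite(f"pics/d_wrist.png",c["image"])
s=arm.state();print(s["clock"],s["position"],s["wrist_force"],s["tcp_rot"].round(4))
E
```

```text
3.5833 [ 0.49509425 -0.272516    0.24212317] [-0.81076239 -0.64516953  0.90964926] [[ 0.0189  0.9998  0.0036]
 [ 0.9998 -0.0189 -0.0031]
 [-0.003   0.0037 -1.    ]]
```

View pics/d_wrist.png

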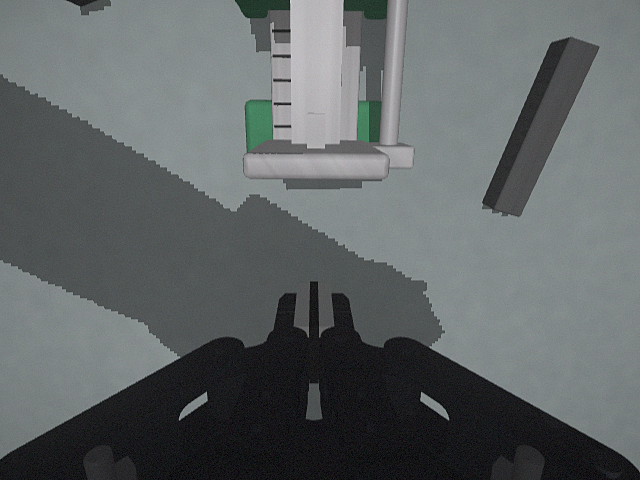

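move_arm(rows=[{"tx":1.5,"ty":0.2,"tz":0,"rx":0,"ry":0,"rz":0,"grip":0},{"tx":3,"ty":0.2,"tz":0,"rx":0,"ry":0,"rz":0,"grip":0},{"tx":4,"ty":0.2,"tz":0,"rx":0,"ry":0,"rz":0,"grip":0},{"tx":4.5,"ty":0.2,"tz":0,"rx":0,"ry":0,"rz":0,"grip":0},{"tx":5,"ty":0.2,"tz":0,"rx":0,"ry":0,"rz":0,"grip":0},{"tx":5.2,"ty":0.2,"tz":0,"rx":0,"ry":0,"rz":0,"grip":0},{"tx":5.2,"ty":0.2,"tz":0,"rx":0,"ry":0,"rz":0,"grip":0},{"tx":5.2,"ty":0.2,"tz":0,"rx":0,"ry":0,"rz":0,"grip":0}])

```text
clock: 4.25
position: [0.4972, -0.2198, 0.2398]
tcp_rot: [[0.018, 1.0, 0.0], [1.0, -0.018, -0.002], [-0.002, 0.0, -1.0]]
wrist_force: [-0.9, -3.9, 0.2]
grip_width: 0.0
```

```bash
python3 - <<'E'
from h import *
import cv2
c=arm.camera("wrist"); cv2.imwrite(f"pics/e_wrist.png",c["image"])
s=arm.state();print(s["clock"],s["position"],s["wrist_force"],s["tcp_rot"].round(4))
E
```

```text
4.3 [ 0.49713738 -0.21982059  0.23971925] [-1.28749569 -4.32356369  0.66885137] [[ 1.840e-02  9.998e-01  0.000e+00]
 [ 9.998e-01 -1.840e-02 -1.300e-03]
 [-1.300e-03  1.000e-04 -1.000e+00]]
```

View pics/e_wrist.png

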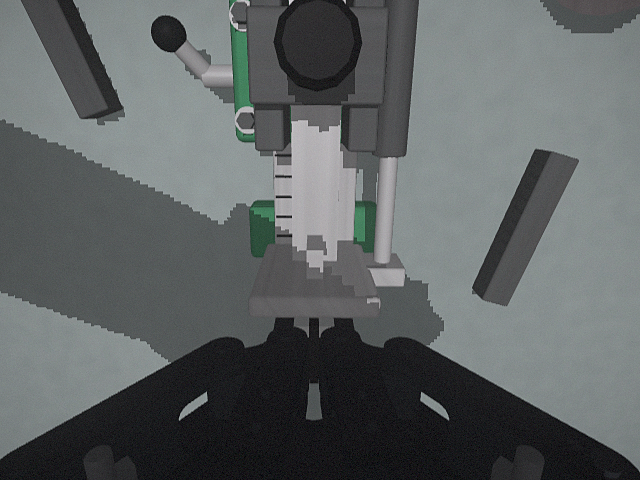

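```bash
python3 - <<'E'
from h import *
c=arm.camera("wrist")
for p in [(315,298),(315,317),(315,247)]: print(p,ray(c,*p,.1).round(4))
print(ray(c,315,150,.092), ray(c,317,42,.118))
E
```

```text
(315, 298) [ 0.498 -0.2    0.1  ]
(315, 317) [ 0.4979 -0.207   0.1   ]
(315, 247) [ 0.4983 -0.1826  0.1   ]
[ 0.49878453 -0.15400813  0.092     ] [ 0.49947156 -0.12827645  0.118     ]
```

move_arm(rows=[{"tx":0.5,"ty":0,"tz":0,"rx":0,"ry":0,"rz":0,"grip":0},{"tx":1,"ty":0,"tz":0,"rx":0,"ry":0,"rz":0,"grip":0},{"tx":1.5,"ty":0,"tz":0,"rx":0,"ry":0,"rz":0,"grip":0},{"tx":2,"ty":0,"tz":0,"rx":0,"ry":0,"rz":0,"grip":0},{"tx":2.4,"ty":0,"tz":0,"rx":0,"ry":0,"rz":0,"grip":0},{"tx":2.7,"ty":0,"tz":0,"rx":0,"ry":0,"rz":0,"grip":0},{"tx":2.7,"ty":0,"tz":0,"rx":0,"ry":0,"rz":0,"grip":0},{"tx":2.7,"ty":0,"tz":0,"rx":0,"ry":0,"rz":0,"grip":0}])

```text
clock: 5.02
position: [0.4978, -0.1932, 0.2398]
tcp_rot: [[0.019, 1.0, 0.001], [1.0, -0.019, -0.002], [-0.002, 0.001, -1.0]]
wrist_force: [-0.8, -6.1, 0.9]
grip_width: 0.001
```

```bash
python3 - <<'E'
from h import *
import cv2
c=arm.camera("wrist"); cv2.imwrite(f"pics/f_wrist.png",c["image"])
s=arm.state();print(s["clock"],s["position"],s["wrist_force"])
E
```

```text
5.0667 [ 0.49777748 -0.1932476   0.23981256] [-0.89440312 -6.54827105  0.25707961]
```

View pics/f_wrist.png

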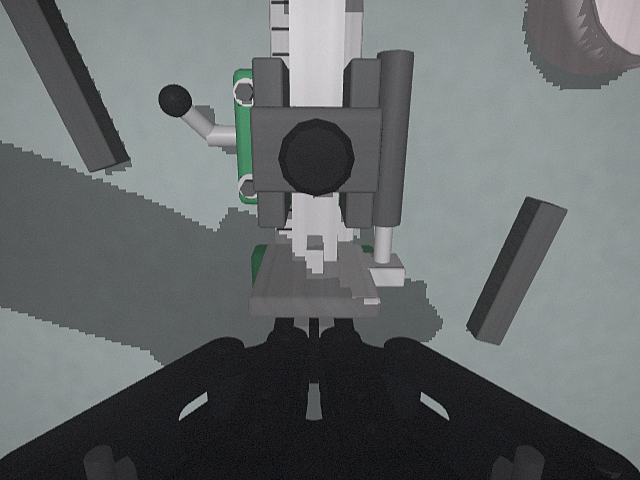

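move_arm(rows=[{"tx":-0.5,"ty":0,"tz":0,"rx":0,"ry":0,"rz":0,"grip":0},{"tx":-1,"ty":0,"tz":0,"rx":0,"ry":0,"rz":0,"grip":0},{"tx":-2,"ty":0,"tz":0,"rx":0,"ry":0,"rz":0,"grip":0},{"tx":-4,"ty":0,"tz":0,"rx":0,"ry":0,"rz":0,"grip":0},{"tx":-6,"ty":0,"tz":0,"rx":0,"ry":0,"rz":0,"grip":0},{"tx":-6,"ty":0,"tz":0,"rx":0,"ry":0,"rz":0,"grip":0},{"tx":-6,"ty":0,"tz":0,"rx":0,"ry":0,"rz":0,"grip":0}])

```text
clock: 5.65
position: [0.4964, -0.2534, 0.2392]
tcp_rot: [[0.021, 1.0, -0.0], [1.0, -0.021, 0.001], [0.001, -0.0, -1.0]]
wrist_force: [-0.6, -0.7, -0.3]
grip_width: -0.006
```

```bash
python3 - <<'E'
from h import *
import cv2
c=arm.camera("wrist"); cv2.imwrite(f"pics/g_wrist.png",c["image"])
s=arm.state();print(s["clock"],s["position"],s["wrist_force"])
E
```

```text
5.7 [ 0.49631879 -0.25267416  0.23902592] [-0.20768199 -0.12693198 -0.69319719]
```

View pics/g_wrist.png

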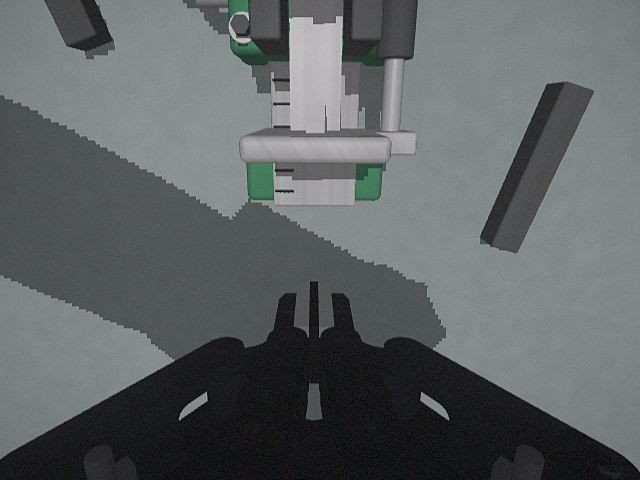

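```bash
python3 - <<'E'
from h import *
import cv2
c=arm.camera("wrist")
print(ray(c,315,162,.1), ray(c,315,52,.092))
c=arm.camera("top"); cv2.imwrite("pics/g_top.png",c["image"])
cv2.imwrite("pics/g_topc.png",cv2.resize(c["image"][215:315,290:410],None,fx=6,fy=6,interpolation=cv2.INTER_CUBIC))
E
```

```text
[ 0.49786065 -0.18895998  0.1       ] [ 0.49840926 -0.15922208  0.092     ]
```

View pics/g_topc.png

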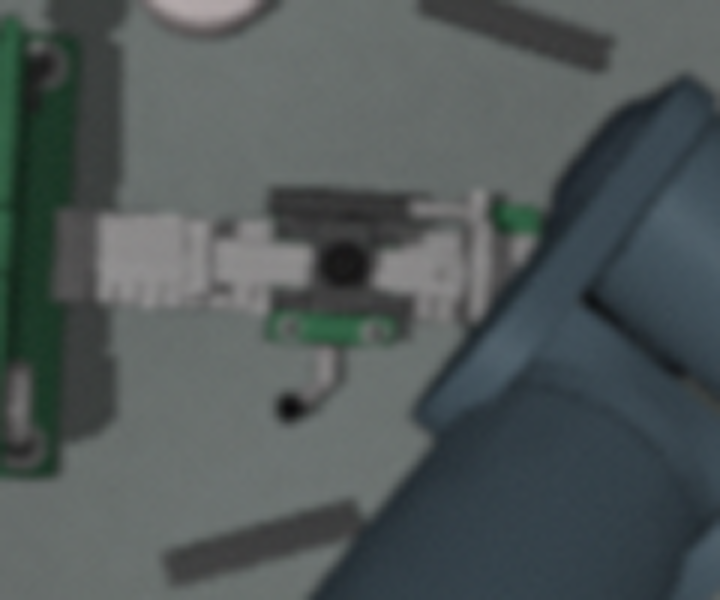

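move_arm(rows=[{"tx":0,"ty":0,"tz":-4,"rx":0,"ry":0,"rz":0,"grip":0},{"tx":0,"ty":0,"tz":-8,"rx":0,"ry":0,"rz":0,"grip":0},{"tx":0,"ty":0,"tz":-12,"rx":0,"ry":0,"rz":0,"grip":0},{"tx":0,"ty":-1,"tz":-16,"rx":0,"ry":0,"rz":0,"grip":0},{"tx":0,"ty":-2,"tz":-20,"rx":0,"ry":0,"rz":0,"grip":0},{"tx":0,"ty":-3,"tz":-23.5,"rx":0,"ry":0,"rz":0,"grip":0},{"tx":0,"ty":-4.5,"tz":-27,"rx":0,"ry":0,"rz":0,"grip":0},{"tx":0,"ty":-6,"tz":-30,"rx":0,"ry":0,"rz":0,"grip":0},{"tx":3,"ty":-7,"tz":-31,"rx":0,"ry":0,"rz":0,"grip":0},{"tx":7,"ty":-7,"tz":-31,"rx":0,"ry":0,"rz":0,"grip":0}])

```text
clock: 6.63
position: [0.4266, -0.1815, 0.5533]
tcp_rot: [[0.023, 1.0, 0.005], [1.0, -0.023, -0.004], [-0.004, 0.005, -1.0]]
wrist_force: [1.0, 1.5, 0.1]
grip_width: -0.002
```

move_arm(rows=[{"tx":4,"ty":0,"tz":0,"rx":0,"ry":0,"rz":0,"grip":0},{"tx":8,"ty":0,"tz":0,"rx":0,"ry":0,"rz":0,"grip":0},{"tx":12,"ty":0,"tz":0,"rx":0,"ry":0,"rz":0,"grip":0},{"tx":16,"ty":0,"tz":0,"rx":0,"ry":0,"rz":0,"grip":0},{"tx":20,"ty":0,"tz":0,"rx":0,"ry":0,"rz":0,"grip":0},{"tx":24,"ty":0,"tz":0,"rx":0,"ry":0,"rz":0,"grip":0},{"tx":28,"ty":0,"tz":0,"rx":0,"ry":0,"rz":0,"grip":0},{"tx":32,"ty":0,"tz":0,"rx":0,"ry":0,"rz":0,"grip":0},{"tx":36,"ty":0,"tz":0,"rx":0,"ry":0,"rz":0,"grip":0},{"tx":40,"ty":0,"tz":0,"rx":0,"ry":0,"rz":0,"grip":0}])

```text
clock: 7.47
position: [0.4341, 0.2211, 0.5492]
tcp_rot: [[0.017, 1.0, -0.0], [1.0, -0.017, 0.0], [0.0, -0.0, -1.0]]
wrist_force: [1.3, -0.8, -0.7]
grip_width: 0.006
```

move_arm(rows=[{"tx":4,"ty":1,"tz":0,"rx":0,"ry":0,"rz":0,"grip":0},{"tx":7.5,"ty":3,"tz":0,"rx":0,"ry":0,"rz":0,"grip":0},{"tx":11,"ty":5,"tz":0,"rx":0,"ry":0,"rz":0,"grip":0},{"tx":14,"ty":7.5,"tz":1,"rx":0,"ry":0,"rz":0,"grip":0},{"tx":14,"ty":7.5,"tz":5,"rx":0,"ry":0,"rz":0,"grip":0},{"tx":14,"ty":7.5,"tz":9,"rx":0,"ry":0,"rz":0,"grip":0},{"tx":14,"ty":7.5,"tz":13,"rx":0,"ry":0,"rz":0,"grip":0},{"tx":14,"ty":7.5,"tz":17,"rx":0,"ry":0,"rz":0,"grip":0},{"tx":14,"ty":7.5,"tz":20,"rx":0,"ry":0,"rz":0,"grip":0},{"tx":14,"ty":7.5,"tz":22,"rx":0,"ry":0,"rz":0,"grip":0}])

```text
clock: 8.3
position: [0.511, 0.357, 0.3245]
tcp_rot: [[0.018, 1.0, -0.007], [1.0, -0.018, -0.003], [-0.003, -0.007, -1.0]]
wrist_force: [0.1, 0.1, -0.3]
grip_width: -0.003
```

move_arm(rows=[{"tx":0,"ty":0,"tz":0,"rx":0,"ry":0,"rz":0,"grip":0},{"tx":0,"ty":0,"tz":0,"rx":0,"ry":0,"rz":0,"grip":0},{"tx":0,"ty":0,"tz":0,"rx":0,"ry":0,"rz":0,"grip":0}])

```text
clock: 8.55
position: [0.5133, 0.3576, 0.3314]
tcp_rot: [[0.018, 1.0, 0.002], [1.0, -0.018, 0.001], [0.001, 0.002, -1.0]]
wrist_force: [-0.2, 0.7, 0.5]
grip_width: 0.002
```

```bash
python3 - <<'E'
from h import *
import cv2
c=arm.camera("wrist"); cv2.imwrite(f"pics/i_wrist.png",c["image"])
c=arm.camera("side"); cv2.imwrite(f"pics/i_side.png",c["image"])
s=arm.state();print(s["clock"],s["position"],s["wrist_force"])
E
```

```text
8.65 [0.51359381 0.35750207 0.33222351] [ 0.81312315 -0.35972119  0.78799607]
```

View pics/i_wrist.png

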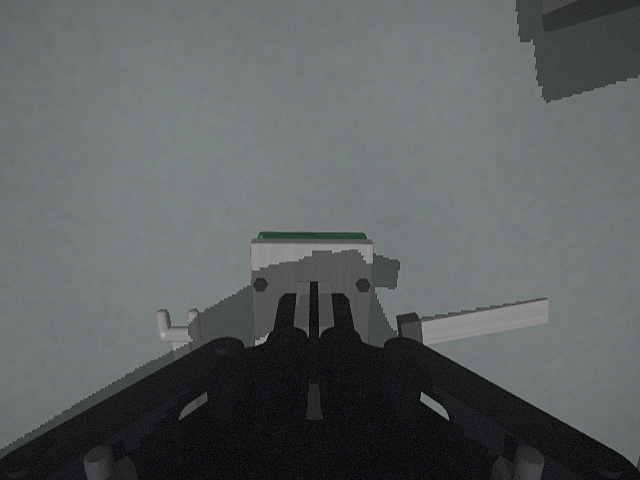

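View pics/i_side.png

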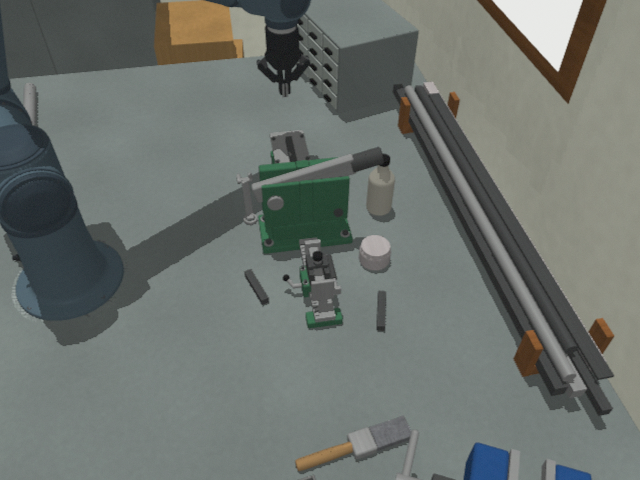

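move_arm(rows=[{"tx":0,"ty":-0.1,"tz":3,"rx":0,"ry":0,"rz":0,"grip":0},{"tx":0,"ty":-0.1,"tz":6,"rx":0,"ry":0,"rz":0,"grip":0},{"tx":0,"ty":-0.1,"tz":8,"rx":0,"ry":0,"rz":0,"grip":0},{"tx":0,"ty":-0.1,"tz":9,"rx":0,"ry":0,"rz":0,"grip":0},{"tx":0,"ty":-0.1,"tz":9,"rx":0,"ry":0,"rz":0,"grip":0},{"tx":0,"ty":-0.1,"tz":9,"rx":0,"ry":0,"rz":0,"grip":0},{"tx":0,"ty":-0.1,"tz":9,"rx":0,"ry":0,"rz":0,"grip":0}])

```text
clock: 9.23
position: [0.513, 0.3575, 0.2419]
tcp_rot: [[0.019, 1.0, 0.004], [1.0, -0.019, 0.002], [0.002, 0.004, -1.0]]
wrist_force: [0.6, 0.2, -0.1]
grip_width: -0.0
```

```bash
python3 - <<'E'
from h import *
import cv2
c=arm.camera("top"); im=c["image"]
cv2.imwrite("pics/j_topc.png",cv2.resize(im[190:320,130:330],None,fx=4,fy=4,interpolation=cv2.INTER_CUBIC))
s=arm.state();print(s["clock"],s["position"],s["wrist_force"],s["tcp_rot"].round(3))
E
```

```text
9.2833 [0.51300759 0.35746975 0.24193334] [-0.07272957  0.43243554  0.54192708] [[ 0.019  1.     0.004]
 [ 1.    -0.019  0.002]
 [ 0.002  0.004 -1.   ]]
```

View pics/j_topc.png

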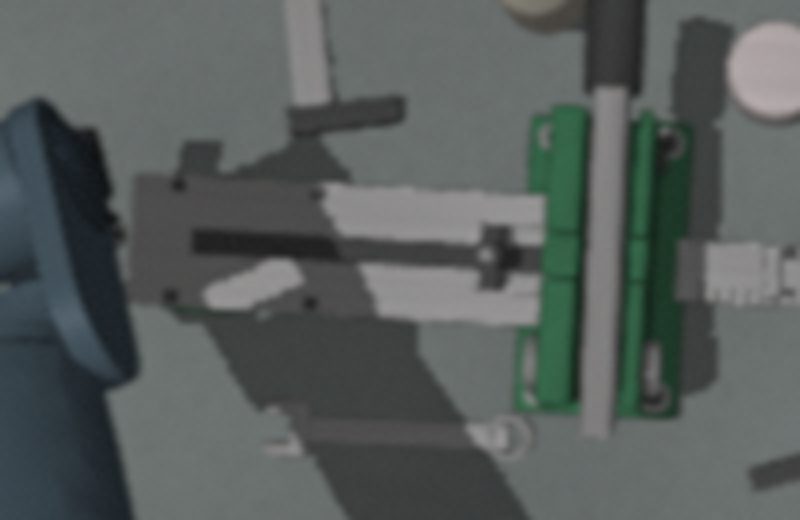

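move_arm(rows=[{"tx":-1.5,"ty":0,"tz":0.2,"rx":0,"ry":0,"rz":0,"grip":0},{"tx":-3,"ty":0,"tz":0.2,"rx":0,"ry":0,"rz":0,"grip":0},{"tx":-4,"ty":0,"tz":0.2,"rx":0,"ry":0,"rz":0,"grip":0},{"tx":-4.5,"ty":0,"tz":0.2,"rx":0,"ry":0,"rz":0,"grip":0},{"tx":-5,"ty":0,"tz":0.2,"rx":0,"ry":0,"rz":0,"grip":0},{"tx":-6,"ty":0,"tz":0.2,"rx":0,"ry":0,"rz":0,"grip":0},{"tx":-7,"ty":0,"tz":0.2,"rx":0,"ry":0,"rz":0,"grip":0},{"tx":-8,"ty":0,"tz":0.2,"rx":0,"ry":0,"rz":0,"grip":0},{"tx":-8,"ty":0,"tz":0.2,"rx":0,"ry":0,"rz":0,"grip":0}])

```text
clock: 10.03
position: [0.5106, 0.2753, 0.2374]
tcp_rot: [[0.02, 1.0, -0.001], [1.0, -0.02, -0.002], [-0.002, -0.001, -1.0]]
wrist_force: [0.9, 0.0, -0.2]
grip_width: -0.001
```

```bash
python3 - <<'E'
from h import *
import cv2
c=arm.camera("top"); im=c["image"]
cv2.imwrite("pics/k_topc.png",cv2.resize(im[190:320,130:390],None,fx=3,fy=3,interpolation=cv2.INTER_CUBIC))
s=arm.state();print(s["clock"],s["position"],s["wrist_force"],s["tcp_rot"].round(3))
E
```

```text
10.0833 [0.51058403 0.27578873 0.23726896] [ 0.35125319 -0.03244647 -0.167201  ] [[ 0.02   1.    -0.001]
 [ 1.    -0.02  -0.002]
 [-0.002 -0.001 -1.   ]]
```

View pics/k_topc.png

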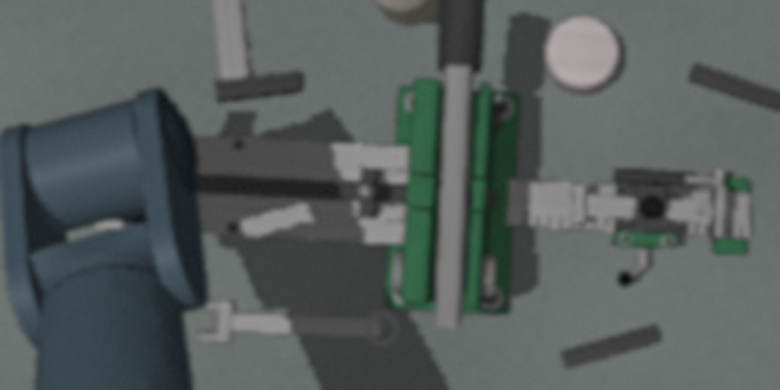

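move_arm(rows=[{"tx":-0.6,"ty":0,"tz":-0.2,"rx":0,"ry":0,"rz":0,"grip":0},{"tx":-1.2,"ty":0,"tz":-0.2,"rx":0,"ry":0,"rz":0,"grip":0},{"tx":-1.8,"ty":0,"tz":-0.2,"rx":0,"ry":0,"rz":0,"grip":0},{"tx":-2.4,"ty":0,"tz":-0.2,"rx":0,"ry":0,"rz":0,"grip":0},{"tx":-3,"ty":0,"tz":-0.2,"rx":0,"ry":0,"rz":0,"grip":0},{"tx":-3.6,"ty":0,"tz":-0.2,"rx":0,"ry":0,"rz":0,"grip":0},{"tx":-4.2,"ty":0,"tz":-0.2,"rx":0,"ry":0,"rz":0,"grip":0},{"tx":-4.5,"ty":0,"tz":-0.2,"rx":0,"ry":0,"rz":0,"grip":0},{"tx":-4.8,"ty":0,"tz":-0.2,"rx":0,"ry":0,"rz":0,"grip":0},{"tx":-5,"ty":0,"tz":-0.2,"rx":0,"ry":0,"rz":0,"grip":0}])

```text
clock: 10.92
position: [0.5096, 0.2267, 0.2394]
tcp_rot: [[0.019, 1.0, -0.0], [1.0, -0.019, 0.0], [0.0, -0.0, -1.0]]
wrist_force: [0.1, 2.8, -0.4]
grip_width: 0.001
```

```bash
python3 - <<'E'
from h import *
import cv2
c=arm.camera("top"); im=c["image"]
cv2.imwrite("pics/l_topc.png",cv2.resize(im[215:295,270:400],None,fx=6,fy=6,interpolation=cv2.INTER_CUBIC))
c=arm.camera("side"); im=c["image"]
cv2.imwrite("pics/l_sidec.png",cv2.resize(im[220:320,260:380],None,fx=6,fy=6,interpolation=cv2.INTER_CUBIC))
s=arm.state();print(s["clock"],s["position"],s["wrist_force"],s["tcp_rot"].round(3))
E
```

```text
11.0167 [0.50962133 0.22661819 0.23939186] [-0.00522187  1.00729531 -0.0838916 ] [[ 0.019  1.    -0.   ]
 [ 1.    -0.019 -0.001]
 [-0.001 -0.    -1.   ]]
```

View pics/l_topc.png

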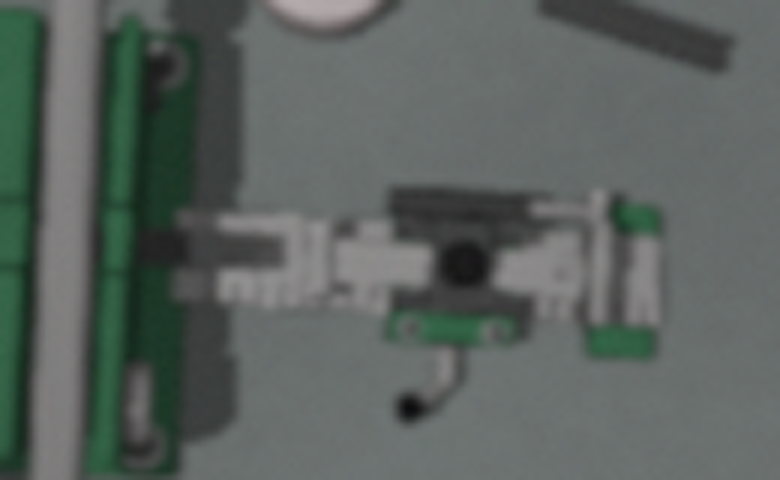

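View pics/l_sidec.png

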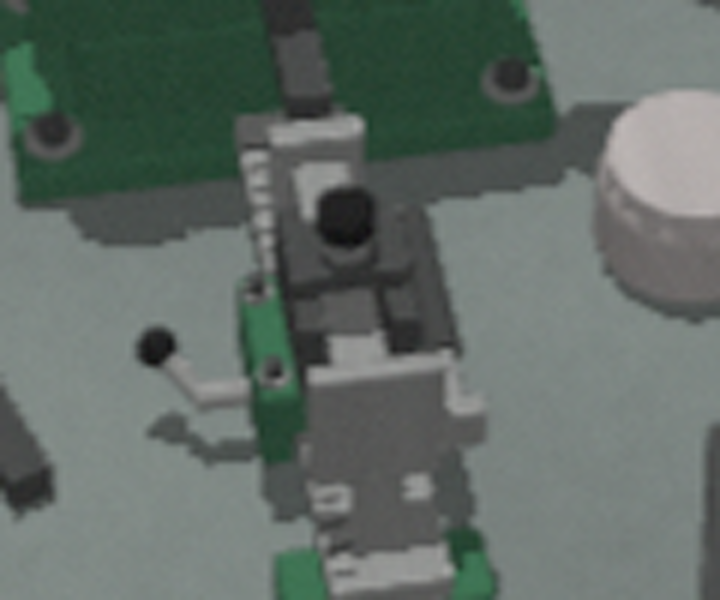

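```bash
python3 - <<'E'
from h import *
T=arm.camera("top")
print(ray(T,*un(270,215,6,286,250),.076), ray(T,*un(270,215,6,303,250),.084),ray(T,*un(270,215,6,328,250),.084),ray(T,*un(270,215,6,598,265),.1))
E
```

```text
[ 0.50537856 -0.0536519   0.076     ] [ 0.50527355 -0.06083655  0.084     ] [ 0.50557456 -0.07149255  0.084     ] [ 0.50183751 -0.18523079  0.1       ]
```

move_arm(rows=[{"tx":-0.2,"ty":0,"tz":0,"rx":0,"ry":0,"rz":0,"grip":0},{"tx":-0.4,"ty":0,"tz":0,"rx":0,"ry":0,"rz":0,"grip":0},{"tx":-0.6,"ty":0,"tz":0,"rx":0,"ry":0,"rz":0,"grip":0},{"tx":-0.7,"ty":0,"tz":0,"rx":0,"ry":0,"rz":0,"grip":0}])

```text
clock: 11.4
position: [0.5094, 0.22, 0.2394]
tcp_rot: [[0.019, 1.0, -0.0], [1.0, -0.019, 0.0], [0.0, -0.0, -1.0]]
wrist_force: [-0.3, 3.6, -0.6]
grip_width: 0.002
```

move_arm(rows=[{"tx":-0.1,"ty":0,"tz":0,"rx":0,"ry":0,"rz":0,"grip":0},{"tx":-0.2,"ty":0,"tz":0,"rx":0,"ry":0,"rz":0,"grip":0}])

```text
clock: 11.57
position: [0.5094, 0.218, 0.2395]
tcp_rot: [[0.019, 1.0, 0.0], [1.0, -0.019, 0.0], [0.0, 0.0, -1.0]]
wrist_force: [0.1, 4.8, 0.2]
grip_width: 0.001
```

move_arm(rows=[{"tx":-0.1,"ty":0,"tz":0,"rx":0,"ry":0,"rz":0,"grip":0},{"tx":-0.2,"ty":0,"tz":0,"rx":0,"ry":0,"rz":0,"grip":0}])

```text
clock: 11.73
position: [0.5094, 0.216, 0.2395]
tcp_rot: [[0.019, 1.0, 0.0], [1.0, -0.019, 0.0], [0.0, 0.0, -1.0]]
wrist_force: [-0.3, 3.9, 0.0]
grip_width: -0.001
```

Still sliding at about 4 N of friction; continue in small steps until the force rises.

move_arm(rows=[{"tx":-0.1,"ty":0,"tz":0,"rx":0,"ry":0,"rz":0,"grip":0},{"tx":-0.2,"ty":0,"tz":0,"rx":0,"ry":0,"rz":0,"grip":0}])

```text
clock: 11.9
position: [0.5093, 0.214, 0.2394]
tcp_rot: [[0.019, 1.0, -0.0], [1.0, -0.019, 0.0], [0.0, -0.0, -1.0]]
wrist_force: [1.0, 4.5, -0.1]
grip_width: -0.001
```

move_arm(rows=[{"tx":-0.1,"ty":0,"tz":0,"rx":0,"ry":0,"rz":0,"grip":0},{"tx":-0.2,"ty":0,"tz":0,"rx":0,"ry":0,"rz":0,"grip":0}])

```text
clock: 12.07
position: [0.5093, 0.2119, 0.2394]
tcp_rot: [[0.019, 1.0, -0.0], [1.0, -0.019, -0.0], [-0.0, -0.0, -1.0]]
wrist_force: [0.6, 4.2, 0.1]
grip_width: -0.002
```

```bash
python3 - <<'E'
from h import *
import cv2
c=arm.camera("top"); im=c["image"]
cv2.imwrite("pics/m_topc.png",cv2.resize(im[215:295,270:400],None,fx=6,fy=6,interpolation=cv2.INTER_CUBIC))
s=arm.state();print(s["clock"],s["position"],s["wrist_force"])
E
```

```text
12.1167 [0.50933716 0.21181742 0.23943016] [-0.19855673  4.12300702  0.02122148]
```

View pics/m_topc.png

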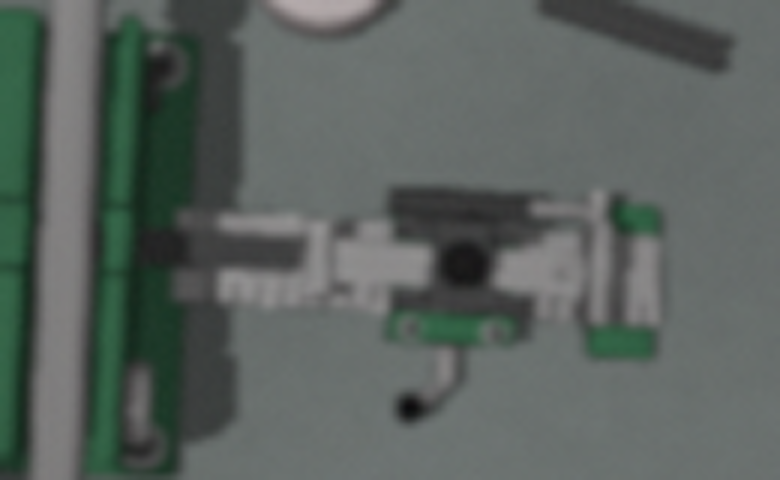

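move_arm(rows=[{"tx":-0.1,"ty":0,"tz":0,"rx":0,"ry":0,"rz":0,"grip":0}])

```text
clock: 12.2
position: [0.5093, 0.211, 0.2394]
tcp_rot: [[0.019, 1.0, -0.0], [1.0, -0.019, 0.0], [0.0, -0.0, -1.0]]
wrist_force: [-0.6, 4.1, 0.7]
grip_width: -0.001
```

move_arm(rows=[{"tx":-0.1,"ty":0,"tz":0,"rx":0,"ry":0,"rz":0,"grip":0}])

```text
clock: 12.28
position: [0.5093, 0.21, 0.2394]
tcp_rot: [[0.019, 1.0, -0.0], [1.0, -0.019, 0.0], [0.0, -0.0, -1.0]]
wrist_force: [0.3, 4.3, 0.3]
grip_width: -0.001
```

move_arm(rows=[{"tx":-0.1,"ty":0,"tz":0,"rx":0,"ry":0,"rz":0,"grip":0}])

```text
clock: 12.37
position: [0.5093, 0.209, 0.2395]
tcp_rot: [[0.019, 1.0, 0.0], [1.0, -0.019, 0.0], [0.0, 0.0, -1.0]]
wrist_force: [0.7, 3.6, -1.1]
grip_width: 0.004
```

move_arm(rows=[{"tx":-0.1,"ty":0,"tz":0,"rx":0,"ry":0,"rz":0,"grip":0}])

```text
clock: 12.45
position: [0.5092, 0.208, 0.2394]
tcp_rot: [[0.019, 1.0, -0.0], [1.0, -0.019, 0.0], [0.0, -0.0, -1.0]]
wrist_force: [-0.3, 4.5, -0.5]
grip_width: -0.002
```

move_arm(rows=[{"tx":-0.1,"ty":0,"tz":0,"rx":0,"ry":0,"rz":0,"grip":0}])

```text
clock: 12.53
position: [0.5092, 0.2073, 0.2395]
tcp_rot: [[0.02, 1.0, 0.0], [1.0, -0.02, 0.002], [0.002, 0.0, -1.0]]
wrist_force: [0.1, 11.0, -1.4]
grip_width: -0.001
```

move_arm(rows=[{"tx":-0.1,"ty":0,"tz":0,"rx":0,"ry":0,"rz":0,"grip":0}])

```text
clock: 12.62
position: [0.5092, 0.2068, 0.2395]
tcp_rot: [[0.02, 1.0, 0.001], [1.0, -0.02, 0.004], [0.004, 0.001, -1.0]]
wrist_force: [0.8, 14.5, -1.8]
grip_width: -0.002
```

```bash
python3 - <<'E'
from h import *
import cv2
c=arm.camera("top"); im=c["image"]
cv2.imwrite("pics/n_topc.png",cv2.resize(im[215:295,270:400],None,fx=6,fy=6,interpolation=cv2.INTER_CUBIC))
s=arm.state();print(s["clock"],s["position"],s["wrist_force"])
E
```

```text
12.6667 [0.50913003 0.20682833 0.23951973] [ 0.48729452 11.21232893 -1.19776541]
```

View pics/n_topc.png

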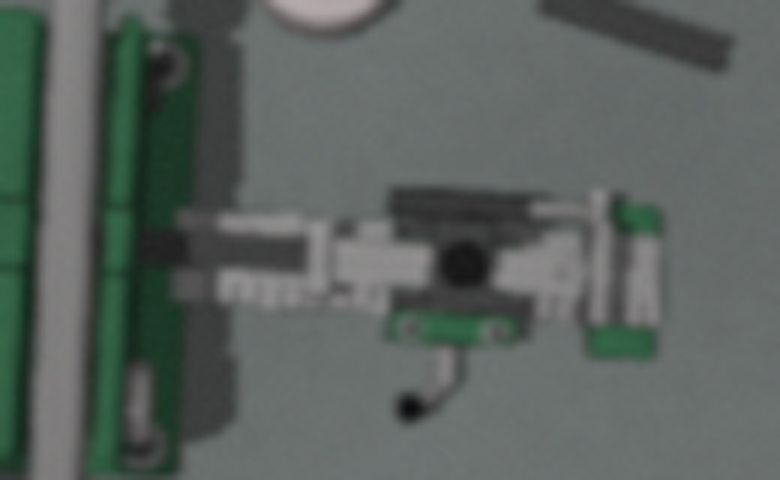

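move_arm(rows=[{"tx":0.2,"ty":0,"tz":0,"rx":0,"ry":0,"rz":0,"grip":0},{"tx":0.6,"ty":0,"tz":0,"rx":0,"ry":0,"rz":0,"grip":0},{"tx":1.5,"ty":0,"tz":0,"rx":0,"ry":0,"rz":0,"grip":0},{"tx":4,"ty":0,"tz":0,"rx":0,"ry":0,"rz":0,"grip":0},{"tx":8,"ty":0,"tz":0,"rx":0,"ry":0,"rz":0,"grip":0},{"tx":12,"ty":0,"tz":0,"rx":0,"ry":0,"rz":0,"grip":0},{"tx":15,"ty":0,"tz":-2,"rx":0,"ry":0,"rz":0,"grip":0},{"tx":16,"ty":0,"tz":-6,"rx":0,"ry":0,"rz":0,"grip":0},{"tx":16,"ty":0,"tz":-8,"rx":0,"ry":0,"rz":0,"grip":0},{"tx":16,"ty":0,"tz":-8,"rx":0,"ry":0,"rz":0,"grip":0}])

```text
clock: 13.5
position: [0.5136, 0.3682, 0.3257]
tcp_rot: [[0.017, 1.0, 0.01], [1.0, -0.017, 0.004], [0.004, 0.01, -1.0]]
wrist_force: [1.5, -0.2, 0.5]
grip_width: 0.002
```

```bash
python3 - <<'E'
from h import *
import cv2
c=arm.camera("top"); im=c["image"]
cv2.imwrite("pics/o_topc.png",cv2.resize(im[200:300,150:390],None,fx=3.3,fy=3.3,interpolation=cv2.INTER_CUBIC))
c=arm.camera("side"); im=c["image"]
cv2.imwrite("pics/o_sidec.png",cv2.resize(im[200:320,250:394],None,fx=5,fy=5,interpolation=cv2.INTER_CUBIC))
s=arm.state();print(s["clock"],s["position"],s["wrist_force"])
E
```

```text
13.6 [0.51232456 0.36641417 0.32022268] [-1.02309041  0.32202333 -0.91425673]
```

View pics/o_topc.png

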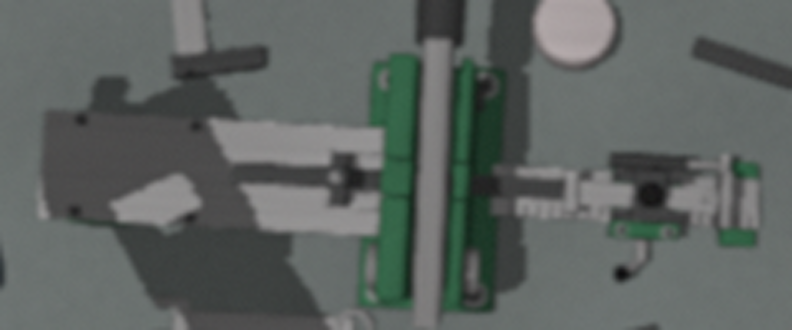

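View pics/o_sidec.png

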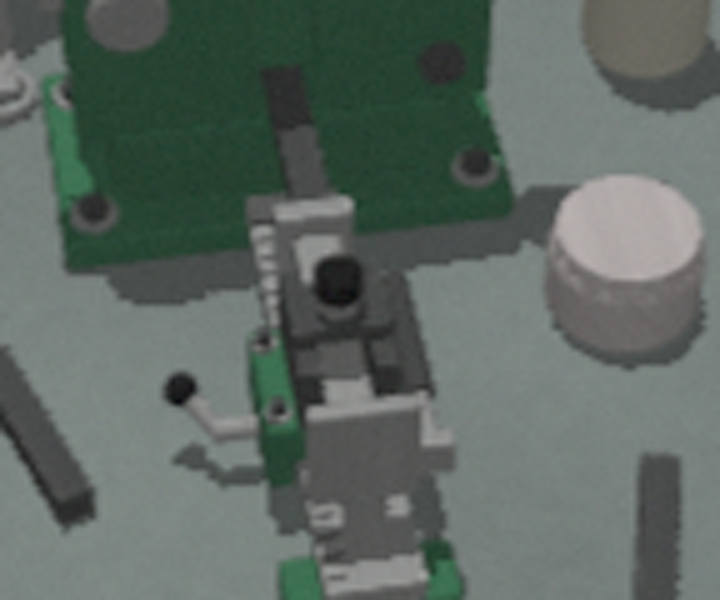

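```bash
python3 - <<'E'
from h import *
T=arm.camera("top")
print(ray(T,*un(150,200,3.3,233,173),.076),ray(T,*un(150,200,3.3,565,188),.076))
print(arm.close_job())
E
```

```text
[0.50906346 0.19547432 0.076     ] [ 0.50468602 -0.06297146  0.076     ]
the job is handed in; nothing more can be done
None
```

The shear is set up and the job was handed in at about 13.7 s of the 64 s allowed; it reported no verdict.

- **Length stop:** With the closed fingertips I pushed the slide in to about 32–34 mm, with a spring force of about 6.5 N, and then let it go. The pictures show the push plate came to rest about 25 mm in from its start, so it is caught at mid position. I never measured the pin's drop directly. I take it from the slide staying in.
- **Bar:** I pushed the bar from its rear end in small steps against 4 N of friction until the force jumped to 11–14 N, which shows it met the stop. I then backed the arm off clear of everything.

**Last checks:**
- **Bar end against the stop:** The last top view puts the bar's front at y ≈ -0.063 and its rear at about 0.195. I expected the stop face at about -0.061, so these agree within picture accuracy. An earlier top view, about 19 mm of push before contact, had put the front 6–10 mm nearer the stop than the finger position implied. I went by the force jump rather than the pictures.
- **Slide and bar lie:** The slide was still at mid position, and the bar lies along its table in both views.
- **Bystanders:** None of those visible in the last close-ups looked moved, but I did not measure them.

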